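Lock the rocking mixer for transport with its pin and spring clip

TASK

Lock the rocking mixer: push its lock pin fully home by the head, then take the spring clip out of its parking block and press its straight leg down through the cross hole near the pin's free end until the bow snaps over the pin, and let go. Feel for the hole and press gently, so that neither the clip nor the lock is forced, and leave the dish on the platform and the other things around where they stand.

Things in the scene. Friction and masses are not known exactly. Their poses are not given: they have to be found in the camera images.
- rocker: Rocking mixer, fixed: white base 150 x 190 mm, platform 165 x 205 mm, its top 90 mm high, a dish on it. Origin on the worktop under the base's centre, x to the back, y to its left, z up. At its front two dark upright lugs (26 mm wide, tops 92 mm high, outer faces at y = +22 and -22 mm) carry the lock pin (20 mm thick), axis along y at x = -115, z = 80 mm. Robot on mixer: under 40 N.
- bore_end (a point): On the lock pin's axis at the outer face of the -y lug, where its free end comes out; axes as the mixer's. The pin's vertical cross hole (7 mm, straight, mouths widened by 0.8 mm) lies 15.5 mm from its free end. With the pin home the hole's centre is 16 to 42 mm from this point towards -y, differing each time: find it by touch or sight.
- head_end (a point): On the lock pin's axis at the outer face of the +y lug, on the head's side; axes as the mixer's. A brass stop sleeve stands out of this lug by 2 to 28 mm, differing each time and not measured. The pin's head (disc 28 mm across, 6 mm thick) stops on it, so at home its outer face is 8 to 34 mm from this point towards +y. Cross hole's centre to head's outer face: always 94 mm.
- lock_pin (a joint): How far the lock pin is drawn out towards the mixer's +y (m): 0 = home, head on the sleeve; it starts 0.022 to 0.034 out and is pushed home towards -y. It slides with about 3 N of friction and stays where it is left. It does not turn.
- holder: Parking block of grey plastic, fixed: foot 84 x 60 x 6 mm, block 46 x 31 mm and 62 mm high, with a slot 7 mm wide and 22 mm long along its x in which the clip's legs hang. Origin on the worktop below the clip's straight leg; the block's centre is 7.5 mm from it along its x.
- clip: Steel spring clip (hair pin), loose, about 50 g, wire 5 mm thick, hanging upright in the block. Origin on the straight leg's line at the middle of the bow, where the pin's axis comes to lie; z up along the leg, x from leg to bow leg, y square to its flat. The leg's round tip is 38 mm below the origin. The bow may point to either side of the pin. Clip on mixer: under 15 N.
- clip_coil (a point): Centre of the clip's coil, the place to grip: a flat coil 26 mm across, 12 mm thick (along the clip's y), 28 mm above the clip's origin. In the block it rests on the block's top. When the clip is on, there are 5 mm between the coil and the pin's top.
- clip_bow_tip (a point): End of the clip's bow leg, 20 mm below the clip's origin, 15 mm out from the straight leg. From the coil the bow leg runs 14 mm out beside the origin, comes in to 8.5 mm at 10 mm below it, and flares out to this end. Pressing it over the pin takes 4 to 10 N over the last 25 mm; then it snaps in, the force drops, and about 5 mm of play is left.
- clip_bow (a joint): How far the clip's bow leg is sprung outwards (rad): 0 = relaxed, about 0.08 while it rides over the pin; spring 1.6 Nm/rad.
- petri_0: petri dish, 87 mm across and 15 mm high, standing on the mixer's platform; origin under its centre
- beaker_dry_4: glass beaker, 53 mm across, 65 mm high, on the worktop; origin under its centre
- timer: flat bench timer, 52 x 68 x 16 mm, on the worktop; origin under its centre
- tweezers: steel tweezers lying on the worktop, 125 mm long; origin under the middle
- vial_red: small vial with a screw cap, 21 mm across, 54 mm high; origin under its centre
- bottle_d: plastic reagent bottle, 50 mm across, 90 mm high; origin under its centre
- stopper: rubber stopper, 29 mm across, 26 mm high; origin under its centre

How it is judged:
On the way, in this order (a step that is already met when the one before it is completed fails the run):
1. The lock pin is pushed fully home while the clip is still in its block (value of joint lock_pin below 0.002 m and distance between clip and holder below 0.06 m), for 0.2 s.
2. The clip's leg is in the pin's cross hole with the bow sprung open over the pin (value of joint lock_pin below 0.003 m and horizontal distance between clip and bore_end below 0.05 m and value of joint clip_bow above 0.04 rad), for 0.02 s.
At the end, for the whole second after the job is handed in: The lock pin is home (within 3 mm), the clip's leg stands upright (within 0.2 rad) in the cross hole with its origin within 4 mm of the pin's axis sideways and from 3 mm above to 8 mm below it, the bow closed round the pin (under 0.05 rad), and the clip is at rest and released (value of joint lock_pin below 0.003 m and x of clip in the frame of bore_end between -0.004 and 0.004 m and y of clip in the frame of bore_end between -0.048 and -0.01 m and z of clip in the frame of bore_end between -0.008 and 0.003 m and angle between clip's own z axis and vertical below 0.2 rad and value of joint clip_bow below 0.05 rad and linear speed of clip below 0.02 m/s); the robot touches nothing.
It fails at once if The clip is pressed against the mixer with more than 15 N (contact force between clip and rocker above 15 N).
It fails at once if The robot pushes the mixer or its pin with more than 40 N (contact force between any of the fingers, the arm and rocker above 40 N).
It fails at once if A bystander is moved by more than 25 mm (distance of any of petri_0, beaker_dry_4, timer, tweezers, vial_red, bottle_d, stopper from where it was at the start of the episode above 0.025 m).
It also fails if it takes over 69 s, if anything falls off the work surface, if the arm or the gripper's body presses on something with over 40 N, if the wrist force passes 120 N, or if a joint passes its speed limit or range.

ROBOT

A 7-joint arm with a two-finger parallel gripper is mounted at the origin on a cart in front of the work surface, level with it; the furniture and walls round the work are solid. World frame = base frame: x ahead of the robot, y to its left, z up, the work surface at z = 0. Lengths are in m, angles in rad, forces in N, time in s.
With the tool pointing down it reaches from about 0.4 to 0.9 m from the base axis. Payload 5.5 kg.
Tool frame: the origin (TCP) lies at the very end of the fingers, on their centre line; the grasp point (between the pads) lies 19 mm behind it (ctrl.hold_point_z is the distance from the TCP to the grasp point, in m); z points along the fingers, y is the line along which they close (so a half turn about z gives the same grasp; the last joint's range is limited). The gripper opens to 92 mm and grips with 3 to 60 N. Pads are 19 mm wide; open, the fingers measure 130 mm over their backs; the gripper's body (75 mm by 190 mm) begins 47 mm behind the grasp point.
Start: joints at [-0.869, 0.501, -0.427, 1.55, 0.221, 1.138, -0.21], TCP at [0.276, 0.588, 0.227] pointing down, gripper open.
Joint ranges: [-2.88, 2.88], [-0.31, 2.03], [-1.54, 1.56], [0.2, 2.42], [-1.41, 4.55], [0.19, 2.02], [-2.57, 2.57]. Speed limits (rad/s): [2.57, 2.57, 3.14, 3.14, 3.14, 3.14, 3.14].

INTERFACE

Orientations are given as a rotation vector (axis times angle).
In Python, from plant import ctrl gives the robot as it stands.
- The arm moves only by the tool apply_moves, never from a script. Its argument "series" is a list of rows, each an object of numbers: "claw": the opening, from 0 (shut) to 1 (fully open); "dx", "dy", "dz": the shift along the tool's x, y, z in mm; "ax", "ay", "az": the turn, a rotation vector about the tool's x, y, z in rad. In form: [{"claw": .., "dx": .., "dy": .., "dz": .., "ax": .., "ay": .., "az": ..}, ...]. A call has 1 to 5 rows; each row shifts and turns the commanded pose from where the row before left it, along the tool's axes as they then stand; what a row does not reach is not made up. A row lasts 1/8 s, in which the tool goes at most 62.5 mm and 10.7 degrees, less where a joint would pass 70% of its speed; a pose out of reach is approached as far as the arm can. A call with a gripper value outside its range is refused whole. The fingers move at their own pace and stop on an object; "force" is the grip in N (left out, the last holds). Time passes only in rows, so rows that do not move let the fingers close. It gives the time, the measured TCP pose, the force, the opening and the grip force at its end, in the units of the state.
- ctrl.get_state(): the state, without advancing time (a new reading comes with each control period).
- ctrl.capture(name): name is "scene" or "top" or "wrist"; returns a dict with "pixels" (420x560x3 uint8, blue, green, red), "fx", "fy", "cx", "cy" (pixels), "world_from_camera" (4x4, takes a point from camera to world coordinates); the wrist camera has in their place "hand_eye" (4x4, takes a point from camera to tool coordinates, whose origin is the TCP and whose axes are the flange's). Camera axes: x right, y up, looking along -z (the intrinsics and any distortion apply to the point x, -y, -z); pixel columns grow to the right and rows downward; lengths in m; the calibration is good to about 2 mm. A picture is of the moment at which its call begins: read the wrist's pose just before it. There is no depth.
- ctrl.finish_job(): hands the job in; it is judged then, once.
The state is a dict: "time_s": time; "q": joint angles; "qvel": joint speeds; "effort": joint torques, N m; "ee_pos": TCP position; "orientation": TCP orientation; "wrist_force": force on the tool from outside, world axes, zero at the start; "moment": the same for the moment, N m; "width": opening from 0.0 (shut) to 1.0 (fully open); "grasp_force": force on a finger pad.
Only numpy, scipy, OpenCV 4.12 (cv2) and the standard library are available. Lean on these libraries where they do the work, as an engineer would, in place of code of your own. Each camera call takes 0.05 s, during which the arm holds its last target. There are 200 camera calls.

## Working session

There is one attempt and no reset: what is moved stays moved. The work goes in short steps, Python scripts to look and compute and a tool call to move; the robot and the scene stay as the last step left them, time stands still between calls to the robot, and variables do not carry over. Pictures are saved under pics/ and viewed, at most 10 in all, crops included, and the job is handed in when it is done.

Besides the shell and the picture viewer there is one more tool, called as name(argument=value, ...) on one line, values as JSON. apply_moves: Moves the arm, as the interface text tells. Its arguments: {"type":"object","properties":{"series":{"type":"array","items":{"type":"object","properties":{"claw":{"type":"number"},"dx":{"type":"number"},"dy":{"type":"number"},"dz":{"type":"number"},"ax":{"type":"number"},"ay":{"type":"number"},"az":{"type":"number"}}}},"force":{"type":"number"}},"required":["series"]}

```bash
mkdir -p pics; cat > h.py <<'E'
import numpy as np,cv2,json
from plant import ctrl
from scipy.spatial.transform import Rotation as R
def snap(n,f):
    s=ctrl.get_state(); c=ctrl.capture(n); cv2.imwrite(f'pics/{f}.png',c['pixels'])
    if 'world_from_camera' in c: T=np.array(c['world_from_camera'])
    else:
        W=np.eye(4);W[:3,:3]=R.from_rotvec(s['orientation']).as_matrix();W[:3,3]=s['ee_pos'];T=W@np.array(c['hand_eye'])
    d=dict(T=T.tolist(),K=[c['fx'],c['fy'],c['cx'],c['cy']],extra=[k for k in c if k not in('pixels',)],dist=np.array(c.get('distortion',c.get('dist',[]))).tolist())
    json.dump(d,open(f'pics/{f}.json','w')); return c
def ray(f,u,v):
    d=json.load(open(f'pics/{f}.json'));T=np.array(d['T']);fx,fy,cx,cy=d['K']
    r=T[:3,:3]@np.array([(u-cx)/fx,-(v-cy)/fy,-1]); return T[:3,3],r
def onz(f,u,v,z):
    o,r=ray(f,u,v); return o+r*(z-o[2])/r[2]
def tri(*obs):
    A=np.zeros((3,3));b=np.zeros(3)
    for f,u,v in obs:
        o,r=ray(f,u,v);r=r/np.linalg.norm(r);P=np.eye(3)-np.outer(r,r);A+=P;b+=P@o
    return np.linalg.solve(A,b)
def proj(f,p):
    d=json.load(open(f'pics/{f}.json'));T=np.array(d['T']);fx,fy,cx,cy=d['K']
    q=np.linalg.inv(T)@np.append(p,1);return fx*q[0]/-q[2]+cx, -fy*q[1]/-q[2]+cy
E
python3 - <<'E'
from h import *
for n in('top','scene','wrist'):
    c=snap(n,n+'0');print(n,[k for k in c],c['fx'],np.round(json.load(open(f'pics/{n}0.json'))['T'],3).tolist())
a=cv2.imread('pics/top0.png');b=cv2.imread('pics/scene0.png')
cv2.imwrite('pics/both.png',cv2.resize(np.hstack([a,b]),None,fx=.7,fy=.7))
s=ctrl.get_state();print(s['ee_pos'],s['orientation'],s['wrist_force'])
print(R.from_rotvec(s['orientation']).as_matrix().round(3),ctrl.hold_point_z)
E
```

```text
top ['pixels', 'fx', 'fy', 'cx', 'cy', 'world_from_camera'] 502.51242645642077 [[-0.011, 0.98, -0.198, 0.279], [-1.0, -0.01, 0.006, 0.062], [0.003, 0.198, 0.98, 1.278], [0.0, 0.0, 0.0, 1.0]]
scene ['pixels', 'fx', 'fy', 'cx', 'cy', 'world_from_camera'] 518.7613592303285 [[0.592, 0.548, -0.591, -0.208], [-0.806, 0.417, -0.421, -0.452], [0.016, 0.725, 0.688, 0.907], [0.0, 0.0, 0.0, 1.0]]
wrist ['pixels', 'fx', 'fy', 'cx', 'cy', 'hand_eye'] 343.81644663702616 [[0.425, -0.863, -0.274, 0.202], [0.905, 0.404, 0.13, 0.621], [-0.001, -0.303, 0.953, 0.384], [0.0, 0.0, 0.0, 1.0]]
[0.2759697  0.58789299 0.22591661] [-6.83678309e-01 -3.06588246e+00  2.35249833e-03] [0.06397922 0.5222568  0.52755986]
[[-0.905  0.425 -0.001]
 [ 0.425  0.905 -0.001]
 [ 0.    -0.002 -1.   ]] 0.0188
```

View pics/top0.png

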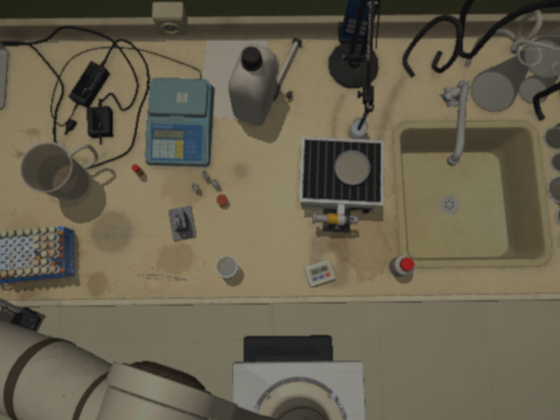

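View pics/scene0.png

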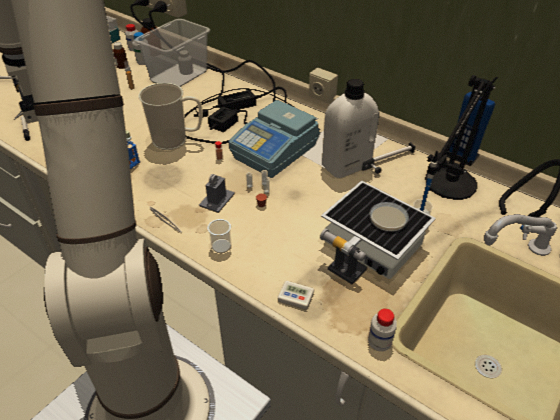

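The top view shows the mixer at about (342,172), with its pin at (335,217), and the parking block at (181,222). The scene view shows the pin at (345,243) and the block at (216,192). Next I'll enlarge these areas.

```bash
python3 - <<'E'
import cv2,numpy as np
a=cv2.imread('pics/top0.png');b=cv2.imread('pics/scene0.png')
def cr(i,x,y,w,h,W,H):
    return cv2.resize(i[y:y+h,x:x+w],(W,H),interpolation=cv2.INTER_CUBIC)
t=np.hstack([cr(a,295,190,100,75,400,300),cr(b,310,215,100,75,400,300)])
u=np.hstack([cr(a,160,190,60,45+0,400,300),cr(b,190,165,60,45,400,300)])
cv2.imwrite('pics/crop1.png',np.vstack([t,u]))
E
```

```text
(no output)
```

View pics/crop1.png

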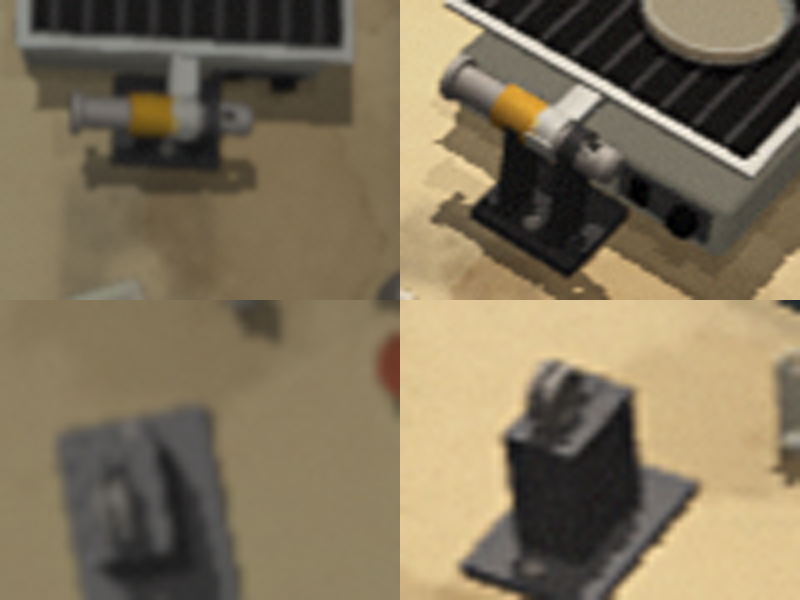

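The pin's head is on the left (+y), with its outer face at top px (313,219). The cross hole is at about (353,218.5), and the free end at (358,219). The clip's coil is near top px (178,217).

```bash
python3 - <<'E'
from h import *
np.set_printoptions(precision=4,suppress=True)
for n,u,v,z in [('platFL',300,201.5,.09),('platFR',383,205,.09),('platBL',303,138,.09),('platBR',383,141,.09),('headface',313,218.75,.08),('hole',353,218.5,.09),('free',358,219.2,.08),('lugL?',325,217.5,.08)]:
    print(n,onz('top0',u,v,z))
print('FL',tri(('top0',300,201.5),('scene0',321,216)),'FR',tri(('top0',383,205),('scene0',398,258)))
print('head',tri(('top0',313,218.75),('scene0',324,235)))
# clip coil: top crop (120,505)->, scene (553,392)
c1=('top0',160+122*.15,190+205*.15);c2=('scene0',190+155*.15,165+95*.15)
print('coil',tri(c1,c2),onz(*c1,.075))
for u,v in [(60,435),(207,407),(60,435),(135,415),(180,570),(100,570)]:
    print(onz('top0',160+u*.15,190+(v-300)*.15,.006))
E
```

```text
platFL [ 0.5307 -0.0087  0.09  ]
platFR [ 0.5199 -0.209   0.09  ]
platBL [ 0.6916 -0.0196  0.09  ]
platBR [ 0.6818 -0.2178  0.09  ]
headface [ 0.4898 -0.0398  0.08  ]
hole [ 0.4876 -0.1351  0.09  ]
free [ 0.4875 -0.1488  0.08  ]
lugL? [ 0.4925 -0.069   0.08  ]
FL [ 0.5321 -0.0094  0.0854] FR [ 0.5216 -0.2111  0.0871]
head [ 0.4924 -0.0423  0.0754]
coil [0.4902 0.2867 0.0728] [0.4892 0.2868 0.075 ]
[0.529  0.3244 0.006 ]
[0.5394 0.2679 0.006 ]
[0.529  0.3244 0.006 ]
[0.5365 0.2957 0.006 ]
[0.4757 0.2769 0.006 ]
[0.4761 0.3075 0.006 ]
```

apply_moves(series=[{"claw": 1, "dx": -43, "dy": -27, "dz": 0}, {"dx": -43, "dy": -27, "dz": 5}, {"dx": -43, "dy": -27, "dz": 5}, {"dx": -43, "dy": -27, "dz": 5}, {"dx": -43, "dy": -27, "dz": 5}])

```text
invalid input
```

apply_moves(series=[{"dx": -43, "dy": -26, "dz": 5}, {"dx": -44, "dy": -26}, {"az": -0.13}, {"az": -0.13}, {"az": -0.13}])

```text
invalid input
```

```bash
python3 - <<'E'
from h import *
snap('wrist','w1'); s=ctrl.get_state()
print(s['ee_pos'],R.from_rotvec(s['orientation']).as_matrix().round(3),s['time_s'])
print(proj('w1',[.49,.287,.075]))
a=cv2.imread('pics/w1.png');cv2.imwrite('pics/w1b.png',cv2.resize(a,(800,600),interpolation=cv2.INTER_CUBIC))
E
```

```text
[0.27599557 0.58800491 0.22604086] [[-0.905  0.425 -0.001]
 [ 0.425  0.905 -0.001]
 [ 0.    -0.001 -1.   ]] 0.2
(np.float64(132.3169024966978), np.float64(450.3514398602484))
```

View pics/w1b.png

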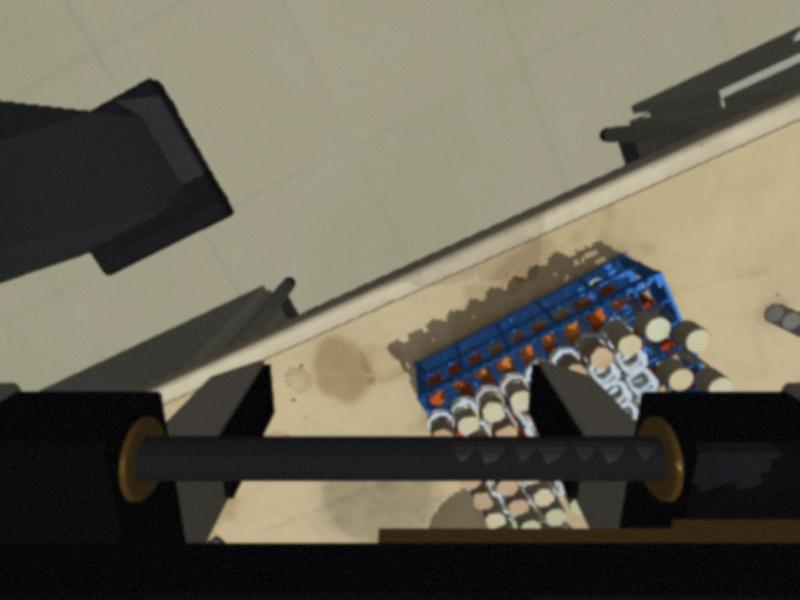

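The moves were refused because each row needs every field. The picture is therefore still the start view, with the tube rack and the fingers and no targets. The fingers cover the lower part of the wrist image, so an object shows best when it's on the tool's +x side.

apply_moves(series=[{"claw": 1, "dx": -45, "dy": -24, "dz": 0, "ax": 0, "ay": 0, "az": 0}, {"claw": 1, "dx": -45, "dy": -24, "dz": 0, "ax": 0, "ay": 0, "az": 0}, {"claw": 1, "dx": -45, "dy": -24, "dz": 0, "ax": 0, "ay": 0, "az": 0}, {"claw": 1, "dx": -45, "dy": -24, "dz": 0, "ax": 0, "ay": 0, "az": 0}, {"claw": 1, "dx": -45, "dy": -24, "dz": 0, "ax": 0, "ay": 0, "az": 0}], force=10)

```text
time_s: 0.82
ee_pos: [0.4296, 0.3827, 0.2267]
orientation: [0.684, 3.066, 0.0]
wrist_force: [0.0, 0.1, -0.4]
width: 1.0
grasp_force: 0.0
```

apply_moves(series=[{"claw": 1, "dx": -45, "dy": -24, "dz": 0, "ax": 0, "ay": 0, "az": 0}, {"claw": 1, "dx": -45, "dy": -16, "dz": 0, "ax": 0, "ay": 0, "az": 0}, {"claw": 1, "dx": -35, "dy": 0, "dz": 0, "ax": 0, "ay": 0, "az": -0.13}, {"claw": 1, "dx": 0, "dy": 0, "dz": 0, "ax": 0, "ay": 0, "az": -0.13}, {"claw": 1, "dx": 0, "dy": 0, "dz": 0, "ax": 0, "ay": 0, "az": -0.13}])

```text
time_s: 1.45
ee_pos: [0.5253, 0.2943, 0.2263]
orientation: [-0.072, -3.14, 0.0]
wrist_force: [0.5, 0.6, 0.8]
width: 1.0
grasp_force: 0.0
```

```bash
python3 - <<'E'
from h import *
snap('wrist','w1'); s=ctrl.get_state()
print(s['ee_pos'],R.from_rotvec(s['orientation']).as_matrix().round(3),s['time_s'])
print(proj('w1',[.49,.287,.075]))
a=cv2.imread('pics/w1.png')
u,v=map(int,proj('w1',[.49,.287,.075]));x=min(max(u-100,0),360);y=min(max(v-75,0),270);print(x,y)
cv2.imwrite('pics/w1b.png',cv2.resize(a[y:y+150,x:x+200],(800,600),interpolation=cv2.INTER_CUBIC))
E
```

```text
[0.5251084  0.29444007 0.22633432] [[-0.999  0.04  -0.001]
 [ 0.04   0.999 -0.   ]
 [ 0.001 -0.    -1.   ]] 1.5
(np.float64(272.7473386329534), np.float64(156.75707934312686))
172 81
```

View pics/w1b.png

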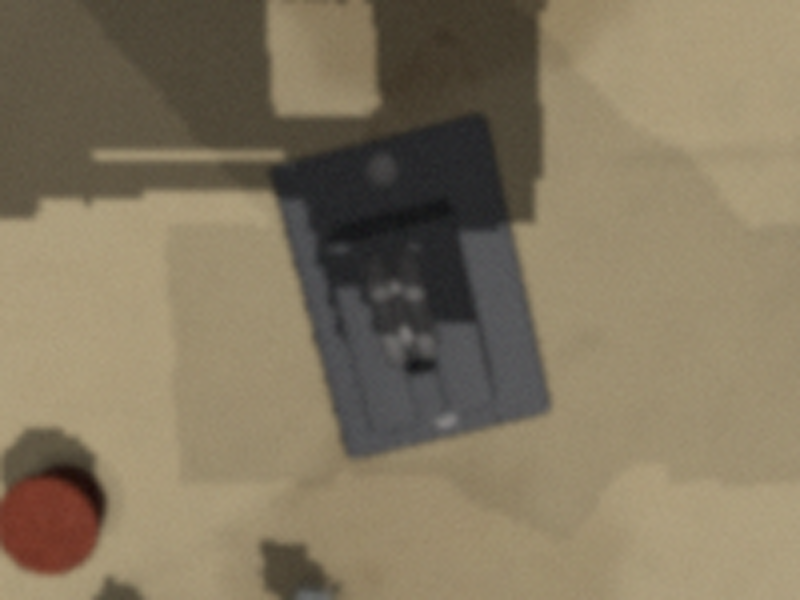

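The block's foot has corners at crop (272,170), (487,115), (550,408) and (350,457). The coil runs from (395,245) to (420,370), with the open slot end at (420,365) on the world +x side, so the bow points to world +x.

```bash
python3 - <<'E'
from h import *
np.set_printoptions(precision=4,suppress=True)
f=lambda u,v,z:onz('w1',172+u/4,81+v/4,z)
C=np.array([f(*p,.006) for p in[(272,170),(487,115),(550,408),(350,457)]]);print(C,C.mean(0))
x=(C[3]-C[0]+C[2]-C[1]);x/=np.linalg.norm(x);y=(C[1]-C[0]+C[2]-C[3]);y/=np.linalg.norm(y)
print('x',x,np.degrees(np.arctan2(x[1],x[0])),'y',y,np.degrees(np.arctan2(-y[0],y[1])),[np.linalg.norm(C[i]-C[i-1]) for i in range(4)])
print('leg from foot',C.mean(0)-.0075*x)
B=np.array([f(*p,.062) for p in[(335,250),(458,218),(492,400),(370,432)]]);print('block',B.mean(0),B.mean(0)-.0075*x)
print('coil',f(405,305,.08),f(420,365,.062))
E
```

```text
[[0.4633 0.2519 0.006 ]
 [0.4518 0.3098 0.006 ]
 [0.5317 0.3248 0.006 ]
 [0.5434 0.2676 0.006 ]] [0.4976 0.2885 0.006 ]
x [0.982  0.1888 0.    ] 10.88561435545227 y [-0.1971  0.9804  0.    ] 11.364556560831424 [np.float64(0.08165331660263939), np.float64(0.05901737738273676), np.float64(0.08132830969118406), np.float64(0.05836131323002469)]
leg from foot [0.4902 0.2871 0.006 ]
block [0.4977 0.2889 0.062 ] [0.4903 0.2875 0.062 ]
coil [0.4897 0.2876 0.08  ] [0.5068 0.2899 0.062 ]
```

apply_moves(series=[{"claw": 0, "dx": 3, "dy": -60, "dz": 0, "ax": 0, "ay": 0, "az": 0}, {"claw": 0, "dx": 3, "dy": -60, "dz": 0, "ax": 0, "ay": 0, "az": 0}, {"claw": 0, "dx": 3, "dy": -60, "dz": 0, "ax": 0, "ay": 0, "az": 0}, {"claw": 0, "dx": 3, "dy": -60, "dz": 0, "ax": 0, "ay": 0, "az": 0}, {"claw": 0, "dx": 0, "dy": -60, "dz": 0, "ax": 0, "ay": 0, "az": 0}])

```text
time_s: 2.12
ee_pos: [0.4978, -0.0059, 0.2269]
orientation: [0.079, 3.14, -0.0]
wrist_force: [2.0, -0.0, 0.6]
width: 0.503
grasp_force: 0.0
```

apply_moves(series=[{"claw": 0, "dx": 0, "dy": -50, "dz": 0, "ax": 0, "ay": 0, "az": 0}, {"claw": 0, "dx": 0, "dy": -40, "dz": 0, "ax": 0, "ay": 0, "az": 0.012}, {"claw": 0, "dx": 0, "dy": 0, "dz": 0, "ax": 0, "ay": 0, "az": 0}])

```text
time_s: 2.5
ee_pos: [0.4934, -0.0981, 0.2266]
orientation: [-0.109, -3.139, 0.002]
wrist_force: [0.2, 0.9, -0.3]
width: 0.182
grasp_force: 0.0
```

```bash
python3 - <<'E'
from h import *
snap('wrist','w2'); s=ctrl.get_state()
print(s['ee_pos'],R.from_rotvec(s['orientation']).as_matrix().round(3),s['time_s'],s['wrist_force'])
u,v=map(int,proj('w2',[.491,-.1,.08]));x=min(max(u-100,0),360);y=min(max(v-75,0),270);print(x,y)
a=cv2.imread('pics/w2.png');cv2.imwrite('pics/w2b.png',cv2.resize(a[y:y+150,x:x+200],(800,600),interpolation=cv2.INTER_CUBIC))
E
```

```text
[ 0.49368363 -0.09545058  0.22665394] [[-0.998  0.066 -0.   ]
 [ 0.066  0.998 -0.   ]
 [ 0.    -0.    -1.   ]] 2.55 [ 0.74517442  1.0131871  -0.79022636]
180 118
```

View pics/w2b.png

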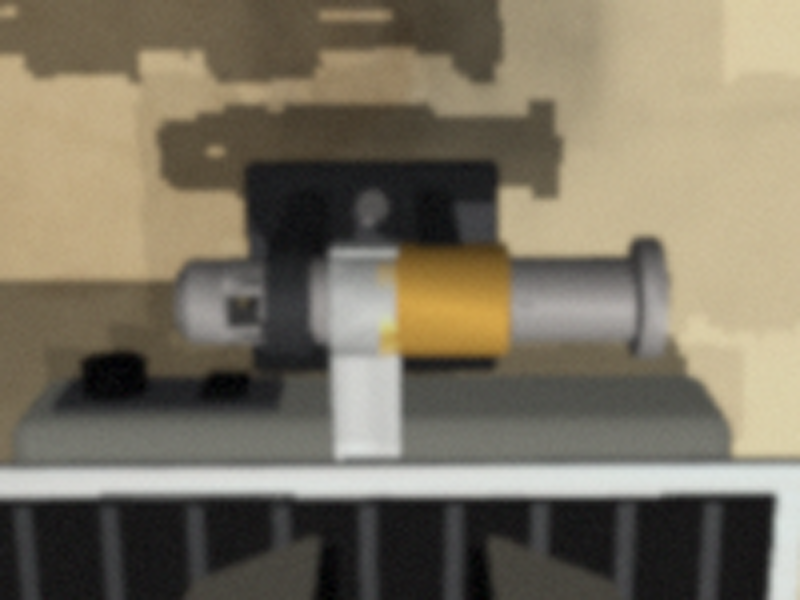

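The cross hole is at crop (241,310). The pin's silhouette runs from v 258 to 342. The head's outer face is at u=667 and its inner face at about 634. The sleeve's end is at u=510, and the platform's front edge is at v≈462.

```bash
python3 - <<'E'
from h import *
np.set_printoptions(precision=4,suppress=True)
f=lambda u,v,z:onz('w2',180+u/4,118+v/4,z)
for n,u,v,z in [('hole',241,310,.09),('hole@80',241,300,.08),('free',177,300,.08),('pinL',200,300,.08),('pinR',600,299,.08),('head out',667,297,.08),('head in',634,297,.08),('sleeve',510,299,.08),('lug-',262,300,.08),('platL',0,464,.09),('platR',800,460,.09)]:
    print(n,f(u,v,z))
E
```

```text
hole [ 0.4881 -0.1356  0.09  ]
hole@80 [ 0.4883 -0.1368  0.08  ]
free [ 0.4873 -0.1514  0.08  ]
pinL [ 0.4876 -0.1461  0.08  ]
pinR [ 0.4937 -0.0548  0.08  ]
head out [ 0.4943 -0.0395  0.08  ]
head in [ 0.4938 -0.047   0.08  ]
sleeve [ 0.4923 -0.0753  0.08  ]
lug- [ 0.4886 -0.132   0.08  ]
platL [ 0.5207 -0.1948  0.09  ]
platR [ 0.5324 -0.0112  0.09  ]
```

apply_moves(series=[{"claw": 0, "dx": 4, "dy": 53, "dz": 0, "ax": 0, "ay": 0, "az": 0}, {"claw": 0, "dx": 0, "dy": 53, "dz": 0, "ax": 0, "ay": 0, "az": 0}, {"claw": 0, "dx": 0, "dy": 0, "dz": 52, "ax": 0, "ay": 0, "az": 0}, {"claw": 0, "dx": 0, "dy": 0, "dz": 54, "ax": 0, "ay": 0, "az": 0}, {"claw": 0, "dx": 0, "dy": 0, "dz": 51, "ax": 0, "ay": 0, "az": 0}])

```text
time_s: 3.18
ee_pos: [0.4964, 0.0144, 0.0685]
orientation: [0.092, 3.139, 0.002]
wrist_force: [0.2, -0.5, 0.6]
width: 0.004
grasp_force: 0.0
```

apply_moves(series=[{"claw": 0, "dx": 0, "dy": 0, "dz": 0, "ax": 0, "ay": 0, "az": 0}, {"claw": 0, "dx": 0, "dy": -10, "dz": 0, "ax": 0, "ay": 0, "az": 0}, {"claw": 0, "dx": 0, "dy": -8, "dz": 0, "ax": 0, "ay": 0, "az": 0}, {"claw": 0, "dx": 0, "dy": -6, "dz": 0, "ax": 0, "ay": 0, "az": 0}, {"claw": 0, "dx": 0, "dy": 0, "dz": 0, "ax": 0, "ay": 0, "az": 0}])

```text
time_s: 3.8
ee_pos: [0.4956, -0.0131, 0.0707]
orientation: [0.098, 3.138, -0.001]
wrist_force: [0.4, 0.4, 0.2]
width: 0.005
grasp_force: 0.0
```

apply_moves(series=[{"claw": 0, "dx": 0, "dy": -5, "dz": 0, "ax": 0, "ay": 0, "az": 0}, {"claw": 0, "dx": 0, "dy": -5, "dz": 0, "ax": 0, "ay": 0, "az": 0}, {"claw": 0, "dx": 0, "dy": -5, "dz": 0, "ax": 0, "ay": 0, "az": 0}, {"claw": 0, "dx": 0, "dy": -4, "dz": 0, "ax": 0, "ay": 0, "az": 0}, {"claw": 0, "dx": 0, "dy": 0, "dz": 0, "ax": 0, "ay": 0, "az": 0}])

```text
time_s: 4.42
ee_pos: [0.4938, -0.0311, 0.0697]
orientation: [-0.096, -3.14, 0.0]
wrist_force: [0.5, 1.7, 1.3]
width: 0.007
grasp_force: 0.7
```

apply_moves(series=[{"claw": 0, "dx": 0, "dy": -3, "dz": 0, "ax": 0, "ay": 0, "az": 0}, {"claw": 0, "dx": 0, "dy": -3, "dz": 0, "ax": 0, "ay": 0, "az": 0}, {"claw": 0, "dx": 0, "dy": -2, "dz": 0, "ax": 0, "ay": 0, "az": 0}, {"claw": 0, "dx": 0, "dy": 0, "dz": 0, "ax": 0, "ay": 0, "az": 0}])

```text
time_s: 4.92
ee_pos: [0.4933, -0.0393, 0.0697]
orientation: [-0.096, -3.14, 0.0]
wrist_force: [-0.3, 2.5, 2.0]
width: 0.003
grasp_force: 0.9
```

apply_moves(series=[{"claw": 0, "dx": 0, "dy": -2, "dz": 0, "ax": 0, "ay": 0, "az": 0}, {"claw": 0, "dx": 0, "dy": -2, "dz": 0, "ax": 0, "ay": 0, "az": 0}, {"claw": 0, "dx": 0, "dy": -1, "dz": 0, "ax": 0, "ay": 0, "az": 0}, {"claw": 0, "dx": 0, "dy": 0, "dz": 0, "ax": 0, "ay": 0, "az": 0}])

```text
time_s: 5.42
ee_pos: [0.493, -0.0441, 0.0697]
orientation: [-0.096, -3.14, 0.0]
wrist_force: [0.3, 1.7, 2.0]
width: 0.007
grasp_force: 1.2
```

apply_moves(series=[{"claw": 0, "dx": 0, "dy": -1, "dz": 0, "ax": 0, "ay": 0, "az": 0}, {"claw": 0, "dx": 0, "dy": -1, "dz": 0, "ax": 0, "ay": 0, "az": 0}, {"claw": 0, "dx": 0, "dy": 0, "dz": 0, "ax": 0, "ay": 0, "az": 0}])

```text
time_s: 5.8
ee_pos: [0.4929, -0.046, 0.0697]
orientation: [-0.096, -3.14, 0.0]
wrist_force: [-0.5, 2.6, 1.2]
width: 0.004
grasp_force: 1.3
```

apply_moves(series=[{"claw": 0, "dx": 0, "dy": -1, "dz": 0, "ax": 0, "ay": 0, "az": 0}, {"claw": 0, "dx": 0, "dy": -1, "dz": 0, "ax": 0, "ay": 0, "az": 0}, {"claw": 0, "dx": 0, "dy": 0, "dz": 0, "ax": 0, "ay": 0, "az": 0}])

```text
time_s: 6.18
ee_pos: [0.4928, -0.0481, 0.0697]
orientation: [-0.096, -3.14, 0.0]
wrist_force: [0.0, 2.9, 0.4]
width: 0.003
grasp_force: 1.3
```

apply_moves(series=[{"claw": 0, "dx": 0, "dy": -1, "dz": 0, "ax": 0, "ay": 0, "az": 0}, {"claw": 0, "dx": 0, "dy": -1, "dz": 0, "ax": 0, "ay": 0, "az": 0}, {"claw": 0, "dx": 0, "dy": 0, "dz": 0, "ax": 0, "ay": 0, "az": 0}])

```text
time_s: 6.55
ee_pos: [0.4927, -0.05, 0.0697]
orientation: [-0.096, -3.14, 0.0]
wrist_force: [1.0, 2.2, 0.2]
width: 0.007
grasp_force: 1.3
```

apply_moves(series=[{"claw": 0, "dx": 0, "dy": -1, "dz": 0, "ax": 0, "ay": 0, "az": 0}, {"claw": 0, "dx": 0, "dy": -1, "dz": 0, "ax": 0, "ay": 0, "az": 0}, {"claw": 0, "dx": 0, "dy": 0, "dz": 0, "ax": 0, "ay": 0, "az": 0}])

```text
time_s: 6.92
ee_pos: [0.4926, -0.051, 0.0697]
orientation: [0.094, 3.14, 0.001]
wrist_force: [-0.0, 4.4, 1.3]
width: 0.005
grasp_force: 2.6
```

apply_moves(series=[{"claw": 0, "dx": 0, "dy": -1, "dz": 0, "ax": 0, "ay": 0, "az": 0}, {"claw": 0, "dx": 0, "dy": 0, "dz": 0, "ax": 0, "ay": 0, "az": 0}])

```text
time_s: 7.18
ee_pos: [0.4926, -0.0511, 0.0697]
orientation: [0.093, 3.14, 0.003]
wrist_force: [-0.7, 7.5, 2.3]
width: 0.005
grasp_force: 3.7
```

apply_moves(series=[{"claw": 0, "dx": 0, "dy": -1, "dz": 0, "ax": 0, "ay": 0, "az": 0}, {"claw": 0, "dx": 0, "dy": 0, "dz": 0, "ax": 0, "ay": 0, "az": 0}])

```text
time_s: 7.42
ee_pos: [0.4926, -0.0511, 0.0697]
orientation: [0.092, 3.14, 0.004]
wrist_force: [-0.4, 10.4, 1.5]
width: 0.006
grasp_force: 4.8
```

apply_moves(series=[{"claw": 0, "dx": 0, "dy": 12, "dz": 0, "ax": 0, "ay": 0, "az": 0}, {"claw": 0, "dx": 0, "dy": 0, "dz": -50, "ax": 0, "ay": 0, "az": 0}, {"claw": 0, "dx": 0, "dy": 0, "dz": -50, "ax": 0, "ay": 0, "az": 0}, {"claw": 0, "dx": 0, "dy": -50, "dz": -30, "ax": 0, "ay": 0, "az": 0}, {"claw": 0, "dx": -10, "dy": -50, "dz": 0, "ax": 0, "ay": 0, "az": 0}])

```text
time_s: 8.05
ee_pos: [0.4987, -0.1442, 0.203]
orientation: [0.094, 3.135, -0.004]
wrist_force: [0.9, -0.2, -0.8]
width: 0.008
grasp_force: 0.0
```

apply_moves(series=[{"claw": 0, "dx": 0, "dy": -20, "dz": 0, "ax": 0, "ay": 0, "az": 0}, {"claw": 0, "dx": 0, "dy": 0, "dz": 0, "ax": 0, "ay": 0, "az": 0}, {"claw": 0, "dx": 0, "dy": 0, "dz": 0, "ax": 0, "ay": 0, "az": 0}])

```text
time_s: 8.43
ee_pos: [0.4957, -0.1611, 0.1994]
orientation: [-0.094, -3.139, -0.001]
wrist_force: [0.9, 0.5, 0.5]
width: 0.006
grasp_force: 0.0
```

```bash
python3 - <<'E'
from h import *
snap('wrist','w3'); snap('top','t3');s=ctrl.get_state()
print(s['ee_pos'],R.from_rotvec(s['orientation']).as_matrix().round(3),s['time_s'],s['wrist_force'])
u,v=map(int,proj('w3',[.4875,-.145,.08]));x=min(max(u-67,0),426);y=min(max(v-50,0),320);print(x,y)
a=cv2.imread('pics/w3.png');cv2.imwrite('pics/w3b.png',cv2.resize(a[y:y+100,x:x+133],(798,600),interpolation=cv2.INTER_CUBIC))
E
```

```text
[ 0.49591323 -0.16064651  0.1995529 ] [[-0.998  0.058 -0.   ]
 [ 0.058  0.998  0.001]
 [ 0.     0.001 -1.   ]] 8.525 [-0.03253926 -0.54764961 -0.03993467]
234 143
```

View pics/w3b.png

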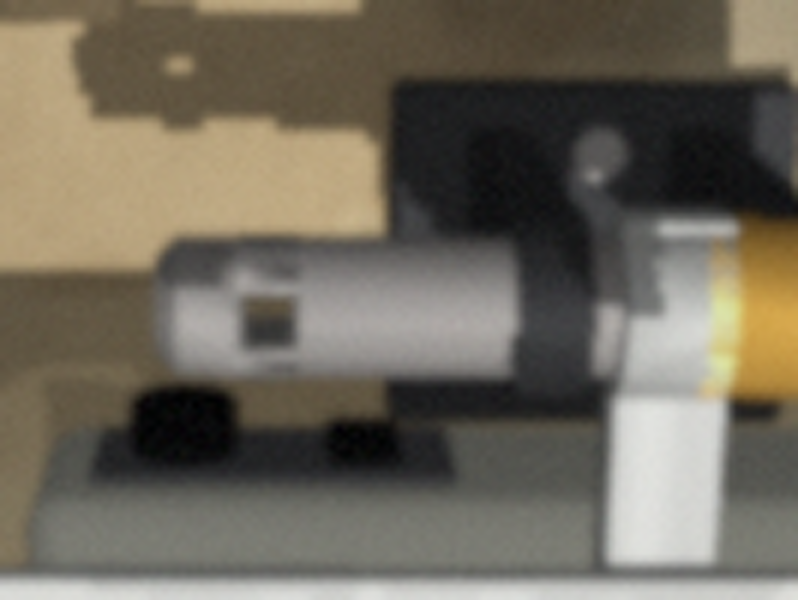

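The hole is clear at crop (269,322), spanning u 241–298 and v 293–350. The free end is at u≈158, the lug's outer face at u≈517, and the pin's silhouette runs from v 240 to 376.

```bash
python3 - <<'E'
from h import *
np.set_printoptions(precision=4,suppress=True)
f=lambda u,v,z:onz('w3',234+u/6,143+v/6,z)
for n,u,v,z in [('hole',269,322,.09),('free',158,308,.08),('pin',200,308,.08),('pinR',500,308,.08),('lug',517,308,.08)]:
    print(n,f(u,v,z))
# gauge on hole in top view
c=json.load(open('pics/t3.json'))
h=f(269,322,.09);print(proj('t3',h))
E
```

```text
hole [ 0.4864 -0.1637  0.09  ]
free [ 0.4862 -0.1792  0.08  ]
pin [ 0.4865 -0.1734  0.08  ]
pinR [ 0.489  -0.1317  0.08  ]
lug [ 0.4892 -0.1294  0.08  ]
(np.float64(364.93636683969896), np.float64(218.86502227309776))
```

apply_moves(series=[{"claw": 0.4, "dx": 4, "dy": 56, "dz": 0, "ax": 0, "ay": 0, "az": 0}, {"claw": 0.4, "dx": 4, "dy": 56, "dz": 0, "ax": 0, "ay": 0, "az": 0}, {"claw": 0.4, "dx": 4, "dy": 56, "dz": 0, "ax": 0, "ay": 0, "az": 0}, {"claw": 0.4, "dx": 4, "dy": 56, "dz": 0, "ax": 0, "ay": 0, "az": 0}, {"claw": 0.4, "dx": 4, "dy": 56, "dz": 0, "ax": 0, "ay": 0, "az": 0}])

```text
time_s: 9.15
ee_pos: [0.4922, 0.1214, 0.1999]
orientation: [0.092, 3.14, 0.0]
wrist_force: [0.8, 0.3, 0.0]
width: 0.397
grasp_force: 0.0
```

apply_moves(series=[{"claw": 0.4, "dx": 4, "dy": 56, "dz": 0, "ax": 0, "ay": 0, "az": 0}, {"claw": 0.4, "dx": 4, "dy": 56, "dz": 0, "ax": 0, "ay": 0, "az": 0}, {"claw": 0.4, "dx": 4, "dy": 56, "dz": 0, "ax": 0, "ay": 0, "az": -0.126}, {"claw": 0.4, "dx": 0, "dy": 0, "dz": 0, "ax": 0, "ay": 0, "az": -0.126}, {"claw": 0.4, "dx": 0, "dy": 0, "dz": 0, "ax": 0, "ay": 0, "az": 0}])

```text
time_s: 9.78
ee_pos: [0.4899, 0.2883, 0.1994]
orientation: [0.303, -3.126, -0.0]
wrist_force: [-0.3, -0.7, 0.2]
width: 0.399
grasp_force: 0.0
```

```bash
cat >> h.py <<'E'
def go(x,y,z,yaw=None):
    s=ctrl.get_state();M=R.from_rotvec(s['orientation']).as_matrix();d=np.array([x,y,z])-s['ee_pos']
    w=np.arctan2(-M[0,1],M[1,1]); print('t',round(s['time_s'],2),'tool mm',(M.T@d*1000).round(1),'yaw',w.round(4),'az',None if yaw is None else round(-(yaw-w),3),'tilt',M[:,2].round(4),'w',s['width'],'F',np.round(s['wrist_force'],1),np.round(s['ee_pos'],4))
E
python3 - <<'E'
from h import *
go(.490,.2875,.066,.194)
E
```

```text
t 9.78 tool mm [ -0.   -0.8 133.4] yaw 0.1933 az -0.001 tilt [-9.e-04 -0.e+00 -1.e+00] w 0.3989936813937198 F [-0.3 -0.7  0.2] [0.4899 0.2883 0.1994]
```

apply_moves(series=[{"claw": 0.4, "dx": 0, "dy": 0, "dz": 45, "ax": 0, "ay": 0, "az": 0}, {"claw": 0.4, "dx": 0, "dy": 0, "dz": 45, "ax": 0, "ay": 0, "az": 0}, {"claw": 0.4, "dx": 0, "dy": 0, "dz": 33, "ax": 0, "ay": 0, "az": 0}, {"claw": 0.4, "dx": 0, "dy": 0, "dz": 10, "ax": 0, "ay": 0, "az": 0}, {"claw": 0.4, "dx": 0, "dy": 0, "dz": 0, "ax": 0, "ay": 0, "az": 0}])

```text
time_s: 10.4
ee_pos: [0.4911, 0.2865, 0.0668]
orientation: [0.297, -3.127, 0.001]
wrist_force: [1.0, 0.4, 0.7]
width: 0.401
grasp_force: 0.0
```

apply_moves(series=[{"claw": 0.1, "dx": 0, "dy": 0, "dz": 0, "ax": 0, "ay": 0, "az": 0}, {"claw": 0.05, "dx": 0, "dy": 0, "dz": 0, "ax": 0, "ay": 0, "az": 0}, {"claw": 0, "dx": 0, "dy": 0, "dz": 0, "ax": 0, "ay": 0, "az": 0}, {"claw": 0, "dx": 0, "dy": 0, "dz": 0, "ax": 0, "ay": 0, "az": 0}, {"claw": 0, "dx": 0, "dy": 0, "dz": 0, "ax": 0, "ay": 0, "az": 0}], force=35)

```text
time_s: 11.02
ee_pos: [0.4917, 0.2875, 0.0675]
orientation: [-0.3, 3.126, 0.001]
wrist_force: [-1.1, 0.5, 5.5]
width: 0.127
grasp_force: 35.0
```

apply_moves(series=[{"claw": 0, "dx": 0, "dy": 0, "dz": -10, "ax": 0, "ay": 0, "az": 0}, {"claw": 0, "dx": 0, "dy": 0, "dz": -25, "ax": 0, "ay": 0, "az": 0}, {"claw": 0, "dx": 0, "dy": 0, "dz": -40, "ax": 0, "ay": 0, "az": 0}, {"claw": 0, "dx": 0, "dy": 0, "dz": -40, "ax": 0, "ay": 0, "az": 0}, {"claw": 0, "dx": 0, "dy": 0, "dz": -20, "ax": 0, "ay": 0, "az": 0}])

```text
time_s: 11.65
ee_pos: [0.4915, 0.2868, 0.2042]
orientation: [-0.3, 3.126, 0.0]
wrist_force: [-0.2, 0.4, -0.4]
width: 0.126
grasp_force: 35.0
```

```bash
python3 - <<'E'
from h import *
go(.4864,-.1637,.2,-.060)
s=ctrl.get_state();print(s['grasp_force'])
E
```

```text
t 11.65 tool mm [  90.5 -441.3    4. ] yaw 0.1911 az 0.251 tilt [ 1.6e-03  3.0e-04 -1.0e+00] w 0.12612903883627713 F [-0.2  0.4 -0.4] [0.4915 0.2868 0.2042]
34.98099088668823
```

apply_moves(series=[{"claw": 0, "dx": 10, "dy": -50, "dz": 0, "ax": 0, "ay": 0, "az": 0}, {"claw": 0, "dx": 10, "dy": -50, "dz": 0, "ax": 0, "ay": 0, "az": 0}, {"claw": 0, "dx": 10, "dy": -50, "dz": 0, "ax": 0, "ay": 0, "az": 0}, {"claw": 0, "dx": 10, "dy": -50, "dz": 0, "ax": 0, "ay": 0, "az": 0}, {"claw": 0, "dx": 10, "dy": -50, "dz": 0, "ax": 0, "ay": 0, "az": 0}])

```text
time_s: 12.28
ee_pos: [0.4886, 0.0298, 0.2019]
orientation: [0.299, -3.126, 0.001]
wrist_force: [1.2, 0.2, -0.9]
width: 0.129
grasp_force: 35.0
```

apply_moves(series=[{"claw": 0, "dx": 10, "dy": -50, "dz": 0, "ax": 0, "ay": 0, "az": 0}, {"claw": 0, "dx": 10, "dy": -50, "dz": 0, "ax": 0, "ay": 0, "az": 0}, {"claw": 0, "dx": 10, "dy": -50, "dz": 0, "ax": 0, "ay": 0, "az": 0}, {"claw": 0, "dx": 10, "dy": -41, "dz": 0, "ax": 0, "ay": 0, "az": 0.126}, {"claw": 0, "dx": 0, "dy": 0, "dz": 0, "ax": 0, "ay": 0, "az": 0.126}])

```text
time_s: 12.9
ee_pos: [0.4848, -0.168, 0.2016]
orientation: [-0.114, -3.138, 0.002]
wrist_force: [0.3, 1.1, -0.6]
width: 0.125
grasp_force: 35.0
```

apply_moves(series=[{"claw": 0, "dx": 0, "dy": 0, "dz": 0, "ax": 0, "ay": 0, "az": 0}, {"claw": 0, "dx": 0, "dy": 0, "dz": 0, "ax": 0, "ay": 0, "az": 0}])

```text
time_s: 13.15
ee_pos: [0.4863, -0.1624, 0.2017]
orientation: [-0.09, -3.14, -0.001]
wrist_force: [0.0, 0.2, -0.5]
width: 0.133
grasp_force: 35.0
```

```bash
python3 - <<'E'
from h import *
go(.4864,-.1637,.2,-.060)
snap('wrist','w4')
s=ctrl.get_state();p=s['ee_pos']
print(proj('w4',[p[0],p[1],p[2]-.0585]),proj('w4',[.4864,-.1637,.09]))
u,v=map(int,proj('w4',[.4864,-.1637,.1]));x=min(max(u-67,0),426);y=min(max(v-50,0),320);print(x,y)
a=cv2.imread('pics/w4.png');cv2.imwrite('pics/w4b.png',cv2.resize(a[y:y+100,x:x+133],(798,600),interpolation=cv2.INTER_CUBIC))
E
```

```text
t 13.15 tool mm [-0.2 -1.3  1.7] yaw -0.0571 az 0.003 tilt [-6.e-04  4.e-04 -1.e+00] w 0.13254790841765712 F [ 0.   0.2 -0.5] [ 0.4863 -0.1624  0.2017]
(np.float64(283.4537230739612), np.float64(229.7335368431275)) (np.float64(281.19733319276514), np.float64(206.82463949354198))
214 160
```

View pics/w4b.png

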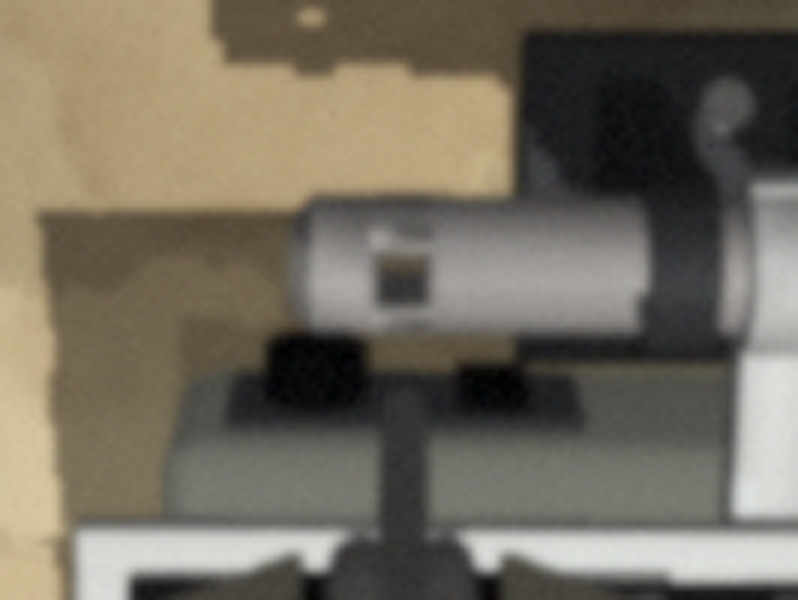

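The leg hangs at u≈404, with its end at v≈385, and the bow leg is hidden behind it. The hole is at (404,283), spanning u 376–430 and v 255–308.

```bash
python3 - <<'E'
from h import *
np.set_printoptions(precision=4,suppress=True)
f=lambda u,v,z:onz('w4',214+u/6,160+v/6,z)
t=f(404,409,.1457);h=f(404,283,.09);print(t,h,h-t)
d=json.load(open('pics/w4.json'));print(np.array(d['T'])[:3,3])
# edges of the leg in bottom rows for tilt
g=cv2.imread('pics/w4.png',0);
for r in range(228,246,3): print(r,g[r,270:292])
go(.4863+(h-t)[0],-.1624+(h-t)[1],.2017,-.060)
E
```

```text
[ 0.4843 -0.1637  0.1457] [ 0.4867 -0.1636  0.09  ] [ 0.0024  0.0001 -0.0557]
[ 0.4046 -0.1599  0.3602]
228 [26 29 30 33 36 37 38 38 49 47 52 50 50 50 46 41 35 32 36 31 28 26]
231 [63 63 64 66 64 66 62 54 53 51 49 51 53 52 55 58 57 63 59 61 62 61]
234 [98 97 99 99 99 97 91 74 58 54 54 50 51 53 65 80 95 98 97 98 98 99]
237 [114 114 118 112 115 112 100  75  56  49  49  55  53  53  65  88 105 111
 114 115 113 114]
240 [117 117 117 117 117 115 103  79  54  53  54  49  50  55  67  89 111 116
 118 119 119 118]
243 [120 116 119 119 120 115 103  73  53  50  52  53  51  51  66  87 111 118
 117 119 121 119]
t 13.2 tool mm [-2.2  0.1  0. ] yaw -0.0572 az 0.003 tilt [-0.0005  0.0003 -1.    ] w 0.12409983274837835 F [ 0.9  0.1 -1.1] [ 0.4865 -0.1623  0.2017]
```

apply_moves(series=[{"claw": 0, "dx": -2, "dy": 0, "dz": 20, "ax": 0, "ay": 0, "az": 0}, {"claw": 0, "dx": 0, "dy": 0, "dz": 18, "ax": 0, "ay": 0, "az": 0}, {"claw": 0, "dx": 0, "dy": 0, "dz": 6, "ax": 0, "ay": 0, "az": 0}, {"claw": 0, "dx": 0, "dy": 0, "dz": 0, "ax": 0, "ay": 0, "az": 0}, {"claw": 0, "dx": 0, "dy": 0, "dz": 0, "ax": 0, "ay": 0, "az": 0}])

```text
time_s: 13.82
ee_pos: [0.4892, -0.1634, 0.1584]
orientation: [0.094, 3.139, -0.0]
wrist_force: [-0.7, 0.3, -1.0]
width: 0.131
grasp_force: 35.0
```

```bash
python3 - <<'E'
from h import *
go(.4885,-.1622,.15,-.060)
snap('wrist','w5')
u,v=map(int,proj('w5',[.4864,-.1637,.095]));x=min(max(u-40,0),426);y=min(max(v-30,0),320);print(x,y)
a=cv2.imread('pics/w5.png');cv2.imwrite('pics/w5b.png',cv2.resize(a[y:y+60,x:x+80],(800,600),interpolation=cv2.INTER_CUBIC))
E
```

```text
t 13.82 tool mm [0.7 1.1 8.4] yaw -0.0602 az -0.0 tilt [ 1.1e-03 -3.0e-04 -1.0e+00] w 0.13053977881207712 F [-0.7  0.3 -1. ] [ 0.4892 -0.1634  0.1584]
242 193
```

View pics/w5b.png

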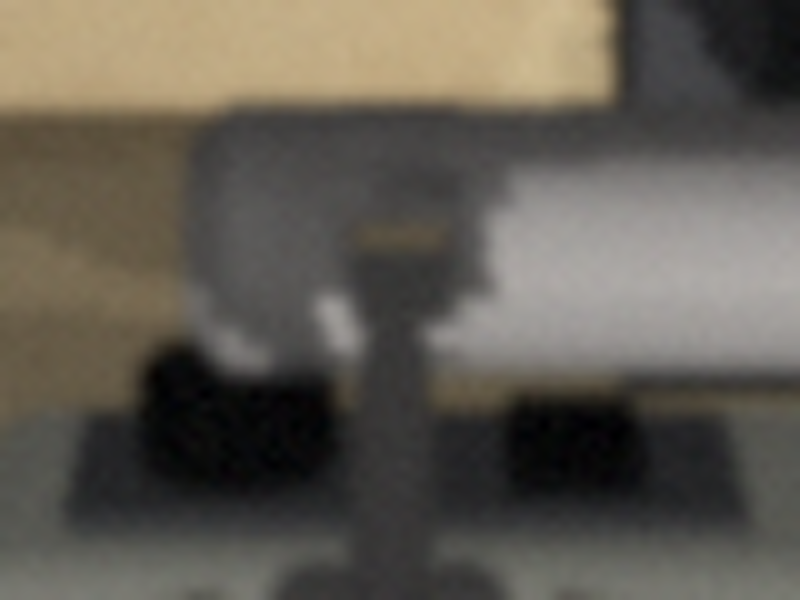

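The hole spans u 352–452, with its top at v 222, so its centre is about (402,270). The leg, at u 360–428, ends just at the hole's lower edge. Alignment is about 0.5 mm off.

```bash
python3 - <<'E'
from h import *
go(.4885,-.1622,.15,-.060)
h=np.array([.4867,-.1636,.09])
f=lambda u,v,z:onz('w5',242+u/10,193+v/10,z)
print('hole',f(402,270,.09))
for z in(.1,.1025): 
  p=proj('w5',[*f(402,270,.09)[:2],z]);print(z,(p[0]-242)*10,(p[1]-193)*10)
print([ (snap('wrist','w6'),ctrl.get_state()['ee_pos'].round(4))[1] for _ in range(3)])
a=cv2.imread('pics/w6.png',0).astype(int)
for r in range(208,246,3): print(r,a[r,270:294])
E
```

```text
t 13.88 tool mm [0.7 1.2 8.4] yaw -0.0604 az -0.0 tilt [ 1.2e-03 -4.0e-04 -1.0e+00] w 0.12795724315567406 F [ 0.4  0.2 -0.5] [ 0.4891 -0.1634  0.1584]
hole [ 0.4858832  -0.16392953  0.09      ]
0.1 402.7542533638979 318.9874378465859
0.1025 402.9526600166366 331.87360320507906
[array([ 0.4891, -0.1635,  0.1584]), array([ 0.489 , -0.1635,  0.1584]), array([ 0.4889, -0.1635,  0.1582])]
208 [72 72 72 71 71 71 75 76 73 74 72 70 70 69 70 73 73 74 74 75 77 76 77 76]
211 [ 76  78  81  77  73  75  76  76  79  72  68  67  63  64  62  64  62  66
  73  75  83  89  99 118]
214 [ 83  86  82  82  81  80  79  78  78  74  75  74  75  76  76  77  76  74
  80  85  96 107 117 130]
217 [ 87  86  86  86  82  82  75  72  74  77  78  81  77  74  80  76  76  70
  76  88 115 143 157 159]
220 [ 87  83  87  86  85  82  74  66  59  57  57  55  55  54  58  59  59  63
  72  76  91 117 152 165]
223 [ 86  87  86  86  97 109 103  87  67  57  57  56  54  55  56  58  66  81
  98 110 116 132 151 159]
226 [ 77  75  78  89 112 140 142 121  88  61  54  53  57  67  93 118 128 137
 146 148 152 154 154 154]
229 [ 56  59  58  64  73  91 105  95  72  58  55  59  53  55  69  87  98 103
 110 116 119 120 120 123]
232 [12 10 10  9 11 33 55 61 60 54 53 57 57 57 64 76 86 87 87 88 87 81 75 65]
235 [11 13 12  2 12 17 34 46 51 54 57 57 55 55 50 47 39 41 43 38 38 36 25 13]
238 [ 6  1  9  7 10 18 33 46 52 57 55 53 54 53 51 46 38 39 39 35 38 32 28 10]
241 [15 16 20 23 32 38 39 47 52 53 56 57 56 53 51 45 39 38 35 34 39 36 33 20]
244 [50 46 45 45 49 44 47 50 51 55 56 58 56 54 53 49 45 45 48 46 45 45 44 44]
```

apply_moves(series=[{"claw": 0, "dx": 0, "dy": 0.8, "dz": 4, "ax": 0, "ay": 0, "az": 0}, {"claw": 0, "dx": 0, "dy": 0, "dz": 3, "ax": 0, "ay": 0, "az": 0}, {"claw": 0, "dx": 0, "dy": 0, "dz": 2, "ax": 0, "ay": 0, "az": 0}, {"claw": 0, "dx": 0, "dy": 0, "dz": 0, "ax": 0, "ay": 0, "az": 0}])

```text
time_s: 14.52
ee_pos: [0.4884, -0.1625, 0.1484]
orientation: [-0.095, -3.139, -0.0]
wrist_force: [-0.2, -0.3, -0.3]
width: 0.129
grasp_force: 35.0
```

apply_moves(series=[{"claw": 0, "dx": 0, "dy": 0, "dz": 1, "ax": 0, "ay": 0, "az": 0}, {"claw": 0, "dx": 0, "dy": 0, "dz": 1, "ax": 0, "ay": 0, "az": 0}, {"claw": 0, "dx": 0, "dy": 0, "dz": 0, "ax": 0, "ay": 0, "az": 0}])

```text
time_s: 14.9
ee_pos: [0.4886, -0.1625, 0.1466]
orientation: [-0.095, -3.14, -0.0]
wrist_force: [-1.0, 0.6, -0.2]
width: 0.127
grasp_force: 35.0
```

apply_moves(series=[{"claw": 0, "dx": 0, "dy": 0, "dz": 1, "ax": 0, "ay": 0, "az": 0}, {"claw": 0, "dx": 0, "dy": 0, "dz": 1, "ax": 0, "ay": 0, "az": 0}, {"claw": 0, "dx": 0, "dy": 0, "dz": 0, "ax": 0, "ay": 0, "az": 0}])

```text
time_s: 15.28
ee_pos: [0.4885, -0.1625, 0.1446]
orientation: [-0.095, -3.14, -0.0]
wrist_force: [0.1, -0.1, 0.3]
width: 0.126
grasp_force: 35.0
```

apply_moves(series=[{"claw": 0, "dx": 0, "dy": 0, "dz": 1, "ax": 0, "ay": 0, "az": 0}, {"claw": 0, "dx": 0, "dy": 0, "dz": 1, "ax": 0, "ay": 0, "az": 0}, {"claw": 0, "dx": 0, "dy": 0, "dz": 0, "ax": 0, "ay": 0, "az": 0}])

```text
time_s: 15.65
ee_pos: [0.4885, -0.1625, 0.1426]
orientation: [-0.095, -3.14, -0.0]
wrist_force: [-0.6, 0.2, -0.5]
width: 0.13
grasp_force: 35.0
```

apply_moves(series=[{"claw": 0, "dx": 0, "dy": 0, "dz": 2, "ax": 0, "ay": 0, "az": 0}, {"claw": 0, "dx": 0, "dy": 0, "dz": 2, "ax": 0, "ay": 0, "az": 0}, {"claw": 0, "dx": 0, "dy": 0, "dz": 2, "ax": 0, "ay": 0, "az": 0}, {"claw": 0, "dx": 0, "dy": 0, "dz": 0, "ax": 0, "ay": 0, "az": 0}])

```text
time_s: 16.15
ee_pos: [0.4885, -0.1625, 0.1365]
orientation: [-0.095, -3.14, -0.0]
wrist_force: [-0.4, -1.4, -0.5]
width: 0.126
grasp_force: 35.0
```

apply_moves(series=[{"claw": 0, "dx": 0, "dy": 0, "dz": 2, "ax": 0, "ay": 0, "az": 0}, {"claw": 0, "dx": 0, "dy": 0, "dz": 2, "ax": 0, "ay": 0, "az": 0}, {"claw": 0, "dx": 0, "dy": 0, "dz": 2, "ax": 0, "ay": 0, "az": 0}, {"claw": 0, "dx": 0, "dy": 0, "dz": 0, "ax": 0, "ay": 0, "az": 0}])

```text
time_s: 16.65
ee_pos: [0.4884, -0.1625, 0.1305]
orientation: [-0.096, -3.14, -0.0]
wrist_force: [-0.3, -0.7, -0.2]
width: 0.127
grasp_force: 35.0
```

apply_moves(series=[{"claw": 0, "dx": 0, "dy": 0, "dz": 1.5, "ax": 0, "ay": 0, "az": 0}, {"claw": 0, "dx": 0, "dy": 0, "dz": 1.5, "ax": 0, "ay": 0, "az": 0}, {"claw": 0, "dx": 0, "dy": 0, "dz": 1, "ax": 0, "ay": 0, "az": 0}, {"claw": 0, "dx": 0, "dy": 0, "dz": 0, "ax": 0, "ay": 0, "az": 0}])

```text
time_s: 17.15
ee_pos: [0.4886, -0.1625, 0.1266]
orientation: [-0.095, -3.14, -0.0]
wrist_force: [-0.6, 0.1, 0.2]
width: 0.129
grasp_force: 35.0
```

apply_moves(series=[{"claw": 0, "dx": 0, "dy": 0, "dz": 1, "ax": 0, "ay": 0, "az": 0}, {"claw": 0, "dx": 0, "dy": 0, "dz": 1, "ax": 0, "ay": 0, "az": 0}, {"claw": 0, "dx": 0, "dy": 0, "dz": 1, "ax": 0, "ay": 0, "az": 0}, {"claw": 0, "dx": 0, "dy": 0, "dz": 0, "ax": 0, "ay": 0, "az": 0}])

```text
time_s: 17.65
ee_pos: [0.4885, -0.1625, 0.1236]
orientation: [-0.096, -3.14, -0.0]
wrist_force: [-0.3, -0.7, -0.0]
width: 0.133
grasp_force: 35.0
```

apply_moves(series=[{"claw": 0, "dx": 0, "dy": 0, "dz": 1, "ax": 0, "ay": 0, "az": 0}, {"claw": 0, "dx": 0, "dy": 0, "dz": 1, "ax": 0, "ay": 0, "az": 0}, {"claw": 0, "dx": 0, "dy": 0, "dz": 0, "ax": 0, "ay": 0, "az": 0}])

```text
time_s: 18.02
ee_pos: [0.4886, -0.1625, 0.1216]
orientation: [-0.095, -3.14, -0.0]
wrist_force: [0.2, 0.5, -0.1]
width: 0.125
grasp_force: 35.0
```

apply_moves(series=[{"claw": 0, "dx": 0, "dy": 0, "dz": 1, "ax": 0, "ay": 0, "az": 0}, {"claw": 0, "dx": 0, "dy": 0, "dz": 1, "ax": 0, "ay": 0, "az": 0}, {"claw": 0, "dx": 0, "dy": 0, "dz": 0, "ax": 0, "ay": 0, "az": 0}])

```text
time_s: 18.4
ee_pos: [0.4886, -0.1625, 0.1196]
orientation: [-0.095, -3.14, -0.0]
wrist_force: [0.3, -0.4, -0.7]
width: 0.126
grasp_force: 35.0
```

apply_moves(series=[{"claw": 0, "dx": 0, "dy": 0, "dz": 1, "ax": 0, "ay": 0, "az": 0}, {"claw": 0, "dx": 0, "dy": 0, "dz": 1, "ax": 0, "ay": 0, "az": 0}, {"claw": 0, "dx": 0, "dy": 0, "dz": 0, "ax": 0, "ay": 0, "az": 0}])

```text
time_s: 18.77
ee_pos: [0.4889, -0.1626, 0.1178]
orientation: [0.095, 3.14, -0.0]
wrist_force: [0.1, -0.1, -0.1]
width: 0.131
grasp_force: 35.0
```

apply_moves(series=[{"claw": 0, "dx": 0, "dy": 0, "dz": 1, "ax": 0, "ay": 0, "az": 0}, {"claw": 0, "dx": 0, "dy": 0, "dz": 1, "ax": 0, "ay": 0, "az": 0}, {"claw": 0, "dx": 0, "dy": 0, "dz": 0, "ax": 0, "ay": 0, "az": 0}])

```text
time_s: 19.15
ee_pos: [0.4889, -0.1626, 0.1159]
orientation: [0.095, 3.14, -0.0]
wrist_force: [0.5, -1.1, 1.2]
width: 0.127
grasp_force: 35.0
```

apply_moves(series=[{"claw": 0, "dx": 0, "dy": 0, "dz": 1, "ax": 0, "ay": 0, "az": 0}, {"claw": 0, "dx": 0, "dy": 0, "dz": 1, "ax": 0, "ay": 0, "az": 0}, {"claw": 0, "dx": 0, "dy": 0, "dz": 0, "ax": 0, "ay": 0, "az": 0}])

```text
time_s: 19.52
ee_pos: [0.4888, -0.1626, 0.1137]
orientation: [0.095, 3.14, 0.0]
wrist_force: [1.2, -0.1, 2.6]
width: 0.126
grasp_force: 35.0
```

apply_moves(series=[{"claw": 0, "dx": 0, "dy": 0, "dz": 1, "ax": 0, "ay": 0, "az": 0}, {"claw": 0, "dx": 0, "dy": 0, "dz": 1, "ax": 0, "ay": 0, "az": 0}, {"claw": 0, "dx": 0, "dy": 0, "dz": 0, "ax": 0, "ay": 0, "az": 0}])

```text
time_s: 19.9
ee_pos: [0.4887, -0.1626, 0.1114]
orientation: [0.096, 3.14, 0.0]
wrist_force: [1.7, -1.4, -1.6]
width: 0.126
grasp_force: 35.0
```

apply_moves(series=[{"claw": 0, "dx": 0, "dy": 0, "dz": 1, "ax": 0, "ay": 0, "az": 0}, {"claw": 0, "dx": 0, "dy": 0, "dz": 1, "ax": 0, "ay": 0, "az": 0}, {"claw": 0, "dx": 0, "dy": 0, "dz": 0, "ax": 0, "ay": 0, "az": 0}])

```text
time_s: 20.27
ee_pos: [0.4885, -0.1625, 0.1094]
orientation: [-0.095, -3.14, -0.0]
wrist_force: [3.8, -0.5, -1.7]
width: 0.126
grasp_force: 35.0
```

apply_moves(series=[{"claw": 0, "dx": 0, "dy": 0, "dz": 1, "ax": 0, "ay": 0, "az": 0}, {"claw": 0, "dx": 0, "dy": 0, "dz": 1, "ax": 0, "ay": 0, "az": 0}, {"claw": 0, "dx": 0, "dy": 0, "dz": 0, "ax": 0, "ay": 0, "az": 0}])

```text
time_s: 20.65
ee_pos: [0.4885, -0.1626, 0.1076]
orientation: [-0.095, -3.14, -0.0]
wrist_force: [2.5, -0.6, -1.3]
width: 0.13
grasp_force: 35.0
```

apply_moves(series=[{"claw": 0, "dx": 0, "dy": 0, "dz": 1, "ax": 0, "ay": 0, "az": 0}, {"claw": 0, "dx": 0, "dy": 0, "dz": 1, "ax": 0, "ay": 0, "az": 0}, {"claw": 0, "dx": 0, "dy": 0, "dz": 0, "ax": 0, "ay": 0, "az": 0}])

```text
time_s: 21.02
ee_pos: [0.4885, -0.1625, 0.1055]
orientation: [-0.095, -3.14, -0.0]
wrist_force: [1.8, 0.4, -1.1]
width: 0.13
grasp_force: 35.0
```

apply_moves(series=[{"claw": 0, "dx": 0, "dy": 0, "dz": 1, "ax": 0, "ay": 0, "az": 0}, {"claw": 0, "dx": 0, "dy": 0, "dz": 1, "ax": 0, "ay": 0, "az": 0}, {"claw": 0, "dx": 0, "dy": 0, "dz": 0, "ax": 0, "ay": 0, "az": 0}])

```text
time_s: 21.4
ee_pos: [0.4882, -0.1625, 0.1034]
orientation: [-0.095, -3.139, -0.0]
wrist_force: [1.0, 0.5, -0.9]
width: 0.128
grasp_force: 35.0
```

apply_moves(series=[{"claw": 0, "dx": 0, "dy": 0, "dz": 1, "ax": 0, "ay": 0, "az": 0}, {"claw": 0, "dx": 0, "dy": 0, "dz": 1, "ax": 0, "ay": 0, "az": 0}, {"claw": 0, "dx": 0, "dy": 0, "dz": 0, "ax": 0, "ay": 0, "az": 0}])

```text
time_s: 21.78
ee_pos: [0.488, -0.1625, 0.1014]
orientation: [-0.096, -3.139, -0.0]
wrist_force: [-0.0, 0.4, -0.2]
width: 0.131
grasp_force: 35.0
```

apply_moves(series=[{"claw": 0, "dx": 0, "dy": 0, "dz": 1, "ax": 0, "ay": 0, "az": 0}, {"claw": 0, "dx": 0, "dy": 0, "dz": 0.5, "ax": 0, "ay": 0, "az": 0}, {"claw": 0, "dx": 0, "dy": 0, "dz": 0, "ax": 0, "ay": 0, "az": 0}])

```text
time_s: 22.15
ee_pos: [0.4885, -0.1625, 0.1001]
orientation: [-0.095, -3.14, -0.0]
wrist_force: [-0.1, 0.2, 0.6]
width: 0.128
grasp_force: 35.0
```

```bash
python3 - <<'E'
from h import *
go(.4885,-.1625,.1,-.06)
snap('scene','s7'); snap('top','t7')
a=cv2.imread('pics/s7.png');b=cv2.imread('pics/t7.png')
u,v=map(int,proj('s7',[.4864,-.1637,.09]));u2,v2=map(int,proj('t7',[.4864,-.1637,.09]));print(u,v,u2,v2)
cv2.imwrite('pics/s7b.png',cv2.resize(a[v-45:v+15,u-40:u+40],(800,600),interpolation=cv2.INTER_CUBIC))
E
```

```text
t 22.15 tool mm [0.  0.  0.1] yaw -0.0608 az -0.001 tilt [-3.e-04  1.e-04 -1.e+00] w 0.12796746863515865 F [-0.1  0.2  0.6] [ 0.4885 -0.1625  0.1001]
369 257 364 218
```

View pics/s7b.png

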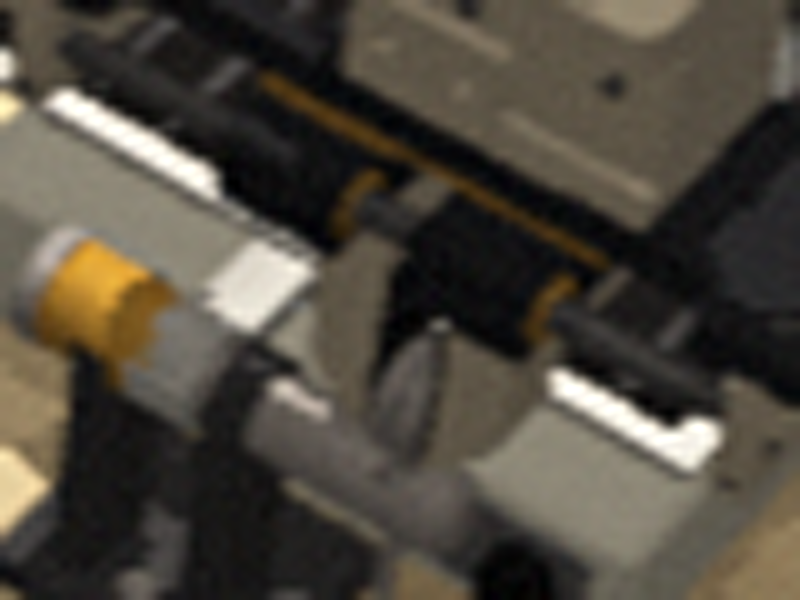

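The coil sits just over the pin and the head is on the brass sleeve. The side force peaked as the bow passed and has dropped to zero, so it snapped in. I'll press slightly further for margin and then release.

apply_moves(series=[{"claw": 0, "dx": 0, "dy": 0, "dz": 1, "ax": 0, "ay": 0, "az": 0}, {"claw": 0, "dx": 0, "dy": 0, "dz": 0.5, "ax": 0, "ay": 0, "az": 0}, {"claw": 0, "dx": 0, "dy": 0, "dz": 0, "ax": 0, "ay": 0, "az": 0}])

```text
time_s: 22.62
ee_pos: [0.4886, -0.1626, 0.0987]
orientation: [-0.095, -3.14, -0.0]
wrist_force: [-0.5, 0.1, -0.6]
width: 0.128
grasp_force: 35.0
```

apply_moves(series=[{"claw": 0.2, "dx": 0, "dy": 0, "dz": 0, "ax": 0, "ay": 0, "az": 0}, {"claw": 0.3, "dx": 0, "dy": 0, "dz": 0, "ax": 0, "ay": 0, "az": 0}, {"claw": 0.3, "dx": 0, "dy": 0, "dz": 0, "ax": 0, "ay": 0, "az": 0}, {"claw": 0.3, "dx": 0, "dy": 0, "dz": 0, "ax": 0, "ay": 0, "az": 0}])

```text
time_s: 23.12
ee_pos: [0.4886, -0.1625, 0.0987]
orientation: [-0.095, -3.14, -0.0]
wrist_force: [0.6, -0.5, -0.6]
width: 0.298
grasp_force: 0.0
```

apply_moves(series=[{"claw": 0.3, "dx": 0, "dy": 0, "dz": -10, "ax": 0, "ay": 0, "az": 0}, {"claw": 0.3, "dx": 0, "dy": 0, "dz": -25, "ax": 0, "ay": 0, "az": 0}, {"claw": 0.3, "dx": 0, "dy": 0, "dz": -40, "ax": 0, "ay": 0, "az": 0}, {"claw": 0.3, "dx": -20, "dy": 0, "dz": -25, "ax": 0, "ay": 0, "az": 0}, {"claw": 0.3, "dx": 0, "dy": 0, "dz": 0, "ax": 0, "ay": 0, "az": 0}])

```text
time_s: 23.75
ee_pos: [0.5115, -0.1641, 0.2018]
orientation: [0.094, 3.134, -0.002]
wrist_force: [-1.1, 0.8, 1.0]
width: 0.301
grasp_force: 0.0
```

```bash
python3 - <<'E'
from h import *
go(.4885,-.1625,.2,-.06)
snap('wrist','w8'); snap('scene','s8')
np.set_printoptions(linewidth=200)
h=[.4864,-.1637,.09]
for n in('w8','s8'):
    u,v=map(int,proj(n,h));print(n,u,v);g=cv2.imread(f'pics/{n}.png',0)
    u0=u-14
    for r in range(v-24,v+24,3): print(r,g[r,u0:u0+28])
E
```

```text
t 23.75 tool mm [23.1  0.2  1.6] yaw -0.0602 az -0.0 tilt [ 0.0063 -0.0017 -1.    ] w 0.3011114093233597 F [-1.1  0.8  1. ] [ 0.5115 -0.1641  0.2018]
w8 281 175
151 [ 93  94  98 118 146 163 180 182 181 179 181 182 182 182 180 181 179 180 181 183 186 181 182 183 183 181 185 184]
154 [116  97  94  97 102 129 166 178 181 181 183 181 178 178 182 182 180 179 182 185 185 184 184 183 185 183 184 185]
157 [149 147 157 166 168 173 180 184 183 171 140 104  80  87 110 144 171 184 185 185 186 185 185 185 185 185 183 182]
160 [164 164 163 166 165 163 167 164 160 142 105  72  61  66  78 114 151 163 167 166 166 163 163 162 162 161 166 165]
163 [79 77 75 74 75 74 75 73 75 75 76 73 70 72 72 72 75 74 75 76 76 76 75 77 76 76 76 75]
166 [ 82  82  81  81  78  79  76  76  68  69  72  72  74  74  74  71  66  68  71  72  86 103 115 120 118 121 122 118]
169 [ 90  89  90  86  81  80  72  67  70  71  69  70  70  74  74  64  64  68  69  73  74  92 116 128 131 130 130 129]
172 [93 91 95 91 91 85 75 73 74 75 76 76 69 65 63 60 65 72 76 76 76 77 78 85 86 88 89 89]
175 [91 95 95 94 95 87 77 74 77 81 79 76 71 66 64 6
[... 1895 characters left out ...]
123 131 129 133 135]
263 [ 25  19  25  27  32  45  67  89  96  83  67  64  69  73  75  79  84  88  80  77  62  52  44  53  71  93 107 112]
266 [20 24 29 29 34 29 35 26 30 29 42 66 73 69 67 66 63 62 62 56 48 44 38 27 17 11 26 38]
269 [ 22  29  34  29  32  30  32  32  28  26  26  50  68  79 102 102 101  95  84  64  47  20   5   2  11   4  10   5]
272 [ 50  69  71  69  70  62  38  20  43  81  86  71  74  90  96  97  94  93  97 101 102  83  39   4   0   1   0   5]
275 [ 32  52  73  57  32  39  73  94  98  88  73  75  89 100  99  96 100  98  95  96 101  96  95  98  97  98  99  97]
278 [ 27  26  35  79 148 196 193 191 186 153  94  87  91  95  96  96  96  96  95  93  93  92  94  93  92  96  93  96]
```

```bash
python3 -c "
from plant import ctrl
print(ctrl.finish_job())"
```

```text
the job is handed in; nothing more can be done
None
```

I pushed the lock pin home against its sleeve, pressed the clip through the cross hole until its bow snapped over the pin, let go of it, and handed the job in at about 24 s; the verdict wasn't shown to me.

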